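# Fit the charged battery pack to the cordless desk lamp and switch it on

### The arm

A 7-joint arm with a two-finger parallel gripper is mounted at the origin on the work surface; the furniture and walls round the work are solid. World frame = base frame: x ahead of the robot, y to its left, z up, the work surface at z = 0. Lengths are in m, angles in rad, forces in N, time in s.
With the tool pointing down it reaches from about 0.425 to 0.925 m from the base axis. Payload 6.8 kg.
Tool frame: the origin (TCP) lies on the front face of the gripper's body, between the roots of the fingers; the fingertips stand 73 mm ahead of it and the grasp point (between the pads) lies 54 mm ahead of it (env.nose_length is the distance from the TCP to the fingertips, in m); z points along the fingers, y is the line along which they close (so a half turn about z gives the same grasp; the last joint's range is limited). The gripper opens to 85 mm and grips with 20 to 120 N. Pads are 22 mm wide; open, the fingers measure 114 mm over their backs; the gripper's body (76 mm by 85 mm) begins 54 mm behind the grasp point. The pads swing forward as they close: fully open they stand 13 mm farther back than shut.
Start: joints at [1.016, 0.477, 0.022, 1.555, -0.011, 1.109, -0.083], TCP at [0.292, -0.609, 0.304] pointing down, gripper open.
Joint ranges: [-2.96, 2.96], [-0.34, 2.1], [-1.41, 1.46], [0.24, 2.44], [-1.37, 4.51], [0.17, 1.92], [-2.96, 2.96]. Speed limits (rad/s): [2.39, 2.39, 3.14, 3.14, 3.14, 3.14, 3.14].

### API

Orientations are given as a unit quaternion [w, x, y, z].
In Python, from cell import env, kin, camera, calibration, job gives the robot as it stands. The module is installed in compiled form; this text tells all that it offers. Calls block until the motion is done:
- env.reach(position, orientation): joint-space move of the TCP to a pose.
- env.movel(position, velocity=0.15, rot=None, stop_force=None): straight line of the TCP; rot=None keeps the orientation; velocity is the mean speed in m/s. With stop_force (N) it stops when the force on the tool has changed by that much, and returns True; else False.
- env.goto_joints(angles): joint-space move.
- env.grip(opening, f_grip=None): finger opening in m; f_grip is the grip in N (None keeps the last); returns when the fingers have stopped.
- env.dwell(seconds).
- kin.inverse_kinematics(position, orientation): joint angles nearest the present ones, or None.
- env.get_state(): the state.
- camera(name): name is "scene" or "side" or "wrist"; returns (picture, depth): 420x560x3 uint8, blue, green, red; 420x560 float32, m along the optical axis (not along the pixel's ray), 0 where there is no reading.
- calibration(name): a dict with "fx", "fy", "cx", "cy" (pixels), "rvec" (rotation vector, rad) and "tvec" (3), from world to camera coordinates, as OpenCV has them. Camera axes: x right, y down, z forward; pixel columns grow to the right and rows downward; lengths in m; the calibration is good to about 2 mm. A picture is of the moment at which its call begins: read the wrist's pose just before it. calibration takes no time and is no camera call; for the wrist camera it gives the pose at the moment of the call.
A pose or a line that the arm cannot do raises env.PlanningError and nothing moves.
- job.job_done(): hands the job in; it is judged then, once.
The state is a dict: "time": time; "qpos": joint angles; "joint_velocities": joint speeds; "joint_torque": joint torques, N m; "tcp_pos": TCP position; "orientation": TCP orientation; "force": force on the tool from outside, world axes, zero at the start; "torque": the same for the moment, N m; "opening": finger opening in m; "gripper_force": force on a finger pad.
Only numpy, scipy, OpenCV 4.12 (cv2) and the standard library are available. Lean on these libraries where they do the work, as an engineer would, in place of code of your own. Each camera call takes 0.05 s, during which the arm holds its last target. There are 200 camera calls.

### The job

The cordless desk lamp is out of power: take the charged battery pack (four green bars on its gauge) and slide it down the sloped rail shoe on the lamp's back, rail inside the pack's slot, until it is fully home against the stop and the roller catch has clicked in and holds it. Then switch the lamp on by pressing the raised end of the white rocker, the end with the green dot, until it snaps over. Leave the spent pack (one red bar), the stapler, calculator, clip dish and bell where they are.

Things in the scene. Friction and masses are not known exactly. Their poses are not given: they have to be found in the camera images.
- pack_charged_mid (a point): Middle of the charged pack, a grey block 80 (x) x 50 (y) x 40 (z) mm, 0.26 kg, lying slot down on the desk (this point 20 mm up). Gauge with four green bars on top, near the tail end (+x). z out of its top; -x is the leading end that goes onto the rail first. Grasp across the 50 mm width at the ribbed sides, near the middle, fingertips 10 mm or more above its underside (lower they may touch the slope later).
- pack_slot (a point): Centre of the charged pack's underside, 20 mm below its middle. A T-slot runs along x through the whole length: 31 mm wide inside, mouth between the lips 17.5 mm, lips 2.6 mm thick, ceiling 9.4 mm above the underside. Lips and ceiling are tapered at the leading end; the ceiling has a pocket for the catch roller 20 mm ahead (-x) of the middle.
- pack_spent_mid (a point): Middle of the spent pack: the same block, with a single red bar on its gauge. Either pack may lie left or right of the lamp. Leave it alone.
- shoe_home (a point): Where the charged pack's middle must end, 58 mm above the desk; axes parallel to the seated pack's: x up the slope and away from the robot, y across, z square out of the slope (30 degrees from vertical, leaning to the robot). The slope's surface is 21.6 mm below this point along local z. A stop 20 mm high stands 40.7 mm down the slope (-x). Both sides are clear for fingers: the switch is 95 mm to -y.
- shoe_entry (a point): Point 95 mm up the slope (+x) from home, 106 mm above the desk, same axes. With the pack's middle here, its axes parallel to these, the pack is just clear of the rail's upper end; from here it slides straight along -x for 95 mm to home. Keep its middle 0 to 2.5 mm above this line in local z (lower, it hits the flange; seated it rests on the line) and within 1.5 mm of it in y.
- rail_nose (a point): Tip of the rail's upper end: a round bevelled nose, 38 mm up the slope from home, at mid-thickness of the flange. Aluminium T-rail along local x from 38 mm below home to here; flange 28 mm wide, 4 mm thick, its top 10.6 mm below the home point along local z, on a web 13 mm wide. Play of the pack: 1.5 mm either side, about 2.8 mm square to the slope.
- lamp: Cordless LED lamp, heavy, does not move. Origin under its base: graphite wedge 160 (x) x 230 (y) x 76 mm high, front edge (-x, to the robot) 12 mm high, then a 30 degree slope up to x = +35 mm, flat behind. Shoe on the slope at y = +45, white rocker at y = -50 mm. Stem 15 mm thick at (60, -85) mm, 0.39 m high; from its top the LED bar reaches 0.3 m along +x, away from the robot.
- catch (a joint): Sprung roller catch in the rail, 20 mm down the slope from home. 0 = roller out (rail empty, or dropped into the pack's pocket); 0.001 to 0.004 m while the pack rides over it. Spring 8 to 14 N, pushing the pack out from the slope within its play. Over the last 20 mm the pack needs a push along the rail, about 5 N (up to 15), until the roller drops in and the pack meets the stop; left unpushed it stays short.
- rocker (a joint): Rocker switch, rad: 0 = off (as found), 0.4 = on. Snaps over centre at 0.2 and stays at either end. Its hinge lies across the slope, level with the slope's 5 mm high bezel.
- rocker_on_end (a point): Spot to press: on the top face of the white rocker (44 x 30 mm), 15 mm from its hinge, at the raised end nearest the robot, with a green dot. Local z points out of the rocker's face. Moves with the rocker. Pressed square to the slope with about 4 N it passes centre after 3 mm and is fully on after 6 mm (hard stop there).
- stapler: green desk stapler, 38x155x47, origin under its middle (mm). Bystander, stays where it is.
- calculator: black pocket calculator, 118x74x13 (mm). Bystander, stays where it is.
- clip_dish: brass dish of paper clips, 64 across, 14 high (mm). Bystander, stays where it is.
- bell: small hand bell, 62 across, 124 high, standing (mm). Bystander, stays where it is.

How it is judged:
By the outcome, as a careful person would: the job done as asked, in the order asked, and still so for the second after the job is handed in, with the robot touching nothing.
It also fails if it takes over 51 s, if anything falls off the work surface, if the arm or the gripper's body presses on something with over 40 N, if the wrist force passes 120 N, or if a joint passes its speed limit or range.

## Working session

There is one attempt and no reset: what is moved stays moved. The work goes in short steps, each a Python script; the robot and the scene stay as the last script left them, time stands still between calls to the robot, and variables do not carry over. Pictures are saved under pics/ and viewed, at most 10 in all, crops included, and the job is handed in when it is done.

```bash
mkdir -p pics; python3 - <<'E'
from cell import env,camera,calibration
import cv2,numpy as np
for n in("scene","side"):
    p,d=camera(n); cv2.imwrite(f"pics/{n}0.png",p); np.savez(f"{n}0.npz",p=p,d=d,**calibration(n)); print(n,calibration(n))
print(env.get_state()["time"],env.get_state()["orientation"])
E
```

```text
scene {'fx': 543.626744739366, 'fy': 543.626744739366, 'cx': 277.1224196361057, 'cy': 202.82642043379204, 'rvec': array([ 2.05090144, -1.25491914,  0.53640294]), 'tvec': array([-0.16776287,  0.43506759,  1.64701355])}
side {'fx': 462.29410223856695, 'fy': 462.29410223856695, 'cx': 284.1708701634475, 'cy': 206.09963725657323, 'rvec': array([ 0.27486368, -2.65568443,  1.44770999]), 'tvec': array([0.5595607 , 0.11893063, 1.52494853])}
0.1 [-7.91966701e-04  9.75150582e-01  2.21541555e-01 -2.33132068e-04]
```

View pics/scene0.png

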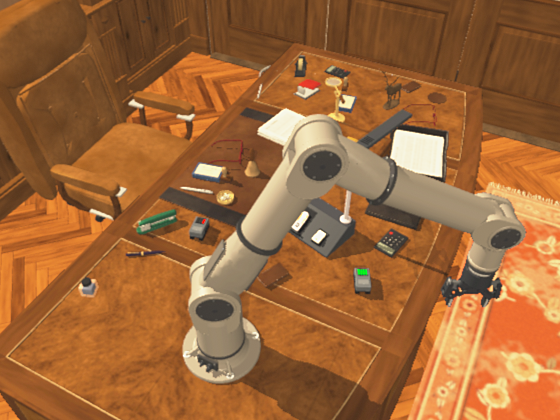

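View pics/side0.png

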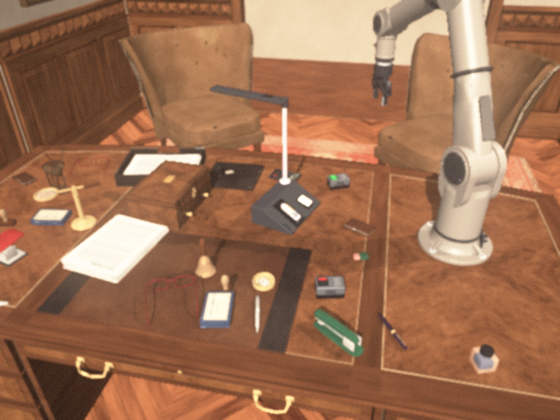

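The charged pack (green bars) is at scene (362,279), the spent one (red) at (200,228), and the lamp at (320,228). Next I turn these into positions.

```bash
cat > h.py <<'E'
import numpy as np,cv2
def cloud(d,c):
    R=cv2.Rodrigues(np.asarray(c["rvec"]))[0]; v,u=np.indices(d.shape)
    P=np.stack([(u-c["cx"])/c["fx"]*d,(v-c["cy"])/c["fy"]*d,d],-1)
    W=(P-np.asarray(c["tvec"]).ravel())@R; W[d<=0]=np.nan; return W
def ray(px,c,z):
    R=cv2.Rodrigues(np.asarray(c["rvec"]))[0]; o=-R.T@np.asarray(c["tvec"]).ravel()
    r=R.T@np.array([(px[0]-c["cx"])/c["fx"],(px[1]-c["cy"])/c["fy"],1]); return o+r*(z-o[2])/r[2]
E
python3 - <<'E'
from h import *
from cell import calibration
import cv2
for n,win in(("scene",{"pack":(340,255,385,300),"lamp":(285,180,360,258)}),("side",{"pack":(322,168,355,195),"lamp":(245,170,325,240)})):
    z=np.load(n+"0.npz"); W=cloud(z["d"],z); p=z["p"].astype(int)
    for k,(a,b,c_,d_) in win.items():
        w=W[b:d_,a:c_].reshape(-1,3); q=p[b:d_,a:c_].reshape(-1,3)
        if k=="pack":
            g=(q[:,1]>150)&(q[:,0]<130)&(q[:,2]<130); m=(w[:,2]>.03)&(w[:,2]<.06)
            print(n,"green",g.sum(),np.nanmedian(w[g],0),"top",m.sum(),np.nanmean(w[m],0),cv2.minAreaRect(w[m][:,:2].astype(np.float32)))
        else:
            m=(w[:,2]>.012)&(w[:,2]<.09); print(n,k,m.sum(),cv2.minAreaRect(w[m][:,:2].astype(np.float32)))
            wh=(q.min(1)>200)&m; print("white",wh.sum(),np.nanmean(w[wh],0))
            f=(w[:,2]>.073)&(w[:,2]<.08);print("flat",f.sum(),cv2.minAreaRect(w[f][:,:2].astype(np.float32)))
c=calibration("wrist");R=cv2.Rodrigues(c["rvec"])[0];print("wristcam",c,-R.T@c["tvec"],R)
E
```

```text
scene green 60 [ 0.43386489 -0.28233362  0.03950718] top 309 [ 0.41119484 -0.29434207  0.03876274] ((0.41523340344429016, -0.29259970784187317), (0.08360673487186432, 0.05065171420574188), 25.541828155517578)
scene lamp 2203 ((0.5573089718818665, -0.07798975706100464), (0.18942013382911682, 0.18543891608715057), 73.54271697998047)
white 239 [ 0.54096355 -0.06036977  0.05041213]
flat 310 ((0.608717143535614, -0.09426146745681763), (0.18465252220630646, 0.06717019528150558), 75.01615905761719)
side green 28 [ 0.4338399  -0.28319916  0.04148707] top 169 [ 0.41586188 -0.2825481   0.0386663 ] ((0.41711971163749695, -0.28813636302948), (0.08183551579713821, 0.0602225624024868), 27.95277214050293)
side lamp 2603 ((0.6110808253288269, -0.14747101068496704), (0.26313528418540955, 0.47185465693473816), 21.77439308166504)
white 249 [ 0.54888811 -0.05721242  0.0533736 ]
flat 423 ((0.6177619695663452, -0.06644266843795776), (0.2347838580608368, 0.06493545323610306), 72.88732147216797)
wristcam {'fx': 338.5459996798832, 'fy': 338.5459996798832, 'cx': 280.41981460312184, 'cy': 213.17055461128408, 'rvec': array([-2.41362704,  1.52047722,  0.25423148]), 'tvec': array([-0.67265043, -0.04211363,  0.38010382])} [ 0.36548562 -0.571317    0.37246237] [[ 0.43161428 -0.90205742 -0.00123267]
 [-0.85339162 -0.40877079  0.32346435]
 [-0.29228729 -0.13855988 -0.94623956]]
```

```bash
cat >> h.py <<'E'
from scipy.spatial.transform import Rotation as Ro
def qd(yaw,tilt=0):  # tool x along yaw heading (raised by tilt), z down
    R=Ro.from_euler("z",yaw,degrees=True)*Ro.from_euler("y",-tilt,degrees=True)*Ro.from_euler("x",180,degrees=True)
    return R.as_quat(scalar_first=True)
def snap(name):
    from cell import camera,calibration
    c=calibration("wrist"); p,d=camera("wrist"); cv2.imwrite(f"pics/{name}.png",p); np.savez(name+".npz",p=p,d=d,**c); return p,d,c
E
python3 - <<'E'
from h import *
from cell import env,kin
print(qd(25.6))
zl=Ro.from_euler("zy",[0,0]).as_matrix() # noqa
R=(Ro.from_euler("z",-17,degrees=True)*Ro.from_euler("y",-30,degrees=True)).as_matrix()
home=np.array([.576,-.006,.058])
for l,p,q in(("pack",[.416,-.29,.083],qd(26)),("view",home+R@[0,0,.22],qd(-17,30)),("entry",home+R@[.095,0,.063],qd(-17,30)),("home",home+R@[0,0,.063],qd(-17,30)),("rock",home+R@[-.02,-.095,.06],qd(-17,30))):
    j=kin.inverse_kinematics(p,q); print(l,None if j is None else np.round(j,2))
env.reach([.416,-.29,.25],qd(26)); p1,_,_=snap("wp")
env.reach(home+R@[0,0,.22],qd(-17,30)); p2,_,_=snap("wl")
print(env.get_state()["time"],env.get_state()["qpos"])
E
```

```text
[5.97106768e-17 9.75149354e-01 2.21548498e-01 1.35659329e-17]
pack [ 0.55  0.54 -0.08  2.1   0.08  0.5  -0.7 ]
view [-1.57  0.25  1.42  2.4  -0.02  0.23 -2.07]
entry [-0.78  0.61  0.82  2.14 -1.29  0.21 -0.81]
home [-0.41  0.48  0.2   2.3   2.01  0.19  2.18]
rock [ 0.12  0.46 -0.18  2.37  2.24  0.31  2.18]
3.9083 [-1.56994399  0.25305794  1.42162143  2.4045984  -0.01531522  0.23172699
 -2.06706567]
```

View pics/wp.png

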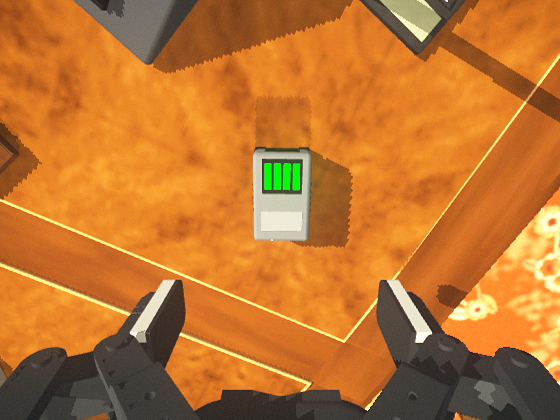

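View pics/wl.png

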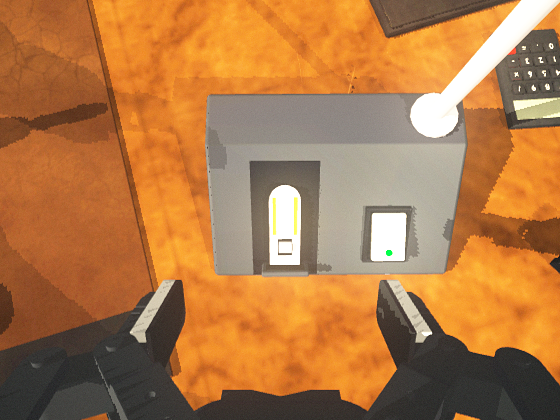

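The wrist view shows the charged pack squarely at u 254–310, v 149–240, tail up. In the lamp view the rail runs u 268–301, v 185–265 with its nose at (285,185), and the green dot is at (389,253). Now the precise poses.

```bash
python3 - <<'E'
from h import *
z=np.load("wp.npz"); W=cloud(z["d"],z); p=z["p"].astype(int)
w=W[130:260,235:330].reshape(-1,3); m=(w[:,2]>.036)&(w[:,2]<.046)
(r)=cv2.minAreaRect(w[m][:,:2].astype(np.float32)); print("pack",r,np.nanmedian(w[m],0))
g=(p[...,1]>180)&(p[...,0]<100)&(p[...,2]<100); g[:130]=0; v,u=np.nonzero(g); print("bars",ray((u.mean(),v.mean()),z,.04), "desk z",np.nanmedian(W[200:260,60:200,2]))
for a in((254,149),(310,149),(309,240),(254,240)): print(ray(a,z,.04).round(4))
z=np.load("wl.npz"); W=cloud(z["d"],z); p=z["p"].astype(int)
# slope plane
s=np.vstack([W[160:260,222:245].reshape(-1,3),W[160:260,325:355].reshape(-1,3)]); s=s[np.isfinite(s).all(1)]
c=s.mean(0); n=np.linalg.svd(s-c,full_matrices=False)[2][2]; n*=np.sign(n[2]); print("plane n",n,"tilt",np.degrees(np.arccos(n[2])),"yaw",np.degrees(np.arctan2(-n[1],-n[0])),"res",np.std((s-c)@n))
# lamp outline yaw from all lamp points above desk
P=W[95:275,200:410].reshape(-1,3);h=(P-c)@n
# rocker/rail
hh=((W-c)@n)
xl=np.array([-n[0],-n[1],0]);xl/=np.linalg.norm(xl);xl=xl*n[2]+np.array([0,0,1])*np.hypot(n[0],n[1]); yl=np.cross(n,xl)
def rayplane(px,h):
    R=cv2.Rodrigues(z["rvec"])[0];o=-R.T@z["tvec"];r=R.T@np.array([(px[0]-z["cx"])/z["fx"],(px[1]-z["cy"])/z["fy"],1]);return o+r*((h-(o-c)@n)/(r@n))
print("rail h",np.nanmedian(hh[200:235,280:290]),"frame xl",xl,"yl",yl)
# rail mask: bright pixels
b=(p.max(2)>200); b[:178]=0;b[272:]=0;b[:,:255]=0;b[:,315:]=0
E=[]
for row in range(205,262,3):
    k=np.nonzero(b[row])[0]
    if len(k): E.append((row,k.min()-.5,k.max()+.5))
A=np.array([rayplane((e[1],e[0]),.011) for e in E]);B=np.array([rayplane((e[2],e[0]),.011) for e in E])
mid=(A+B)/2; d=np.polyfit((mid-c)@xl,(mid-c)@yl,1); print("width",np.linalg.norm(A-B,axis=1).round(4),"slope deg",np.degrees(np.arctan(d[0])))
col=np.nonzero(b[:,280:290].any(1))[0]; print("rows",col.min(),col.max())
nose=rayplane((np.nonzero(b[col.min()])[0].mean(),col.min()-.5),.009); print("nose",nose)
v,u=np.nonzero(b&(hh>.008)&(hh<.014)); Q=W[v,u]; q=np.stack([(Q-c)@xl,(Q-c)@yl,(Q-c)@n],1); print("cloud rail",len(q),np.percentile(q,[1,50,99],axis=0).round(4))
g=(p[...,1]>p[...,0]+60)&(p[...,1]>p[...,2]+60); g[:230]=0; g[272:]=0;v,u=np.nonzero(g); u_,v_=u.mean(),v.mean(); print("dot px",len(u),u_,v_,"W",np.nanmedian(W[v,u],0),"h",np.nanmedian(hh[v,u]))
print("mid line pts",mid[0],mid[-1],"c",c)
# lamp edges: back top edge of slope and bezel, nose from rail: stop
st=hh[262:276,262:308]; 
for r in range(258,280,2): print(r,np.round(np.nanmedian(hh[r,272:298]),4),np.nanmedian(W[r,272:298],0).round(4))
E
```

```text
pack ((0.4158352315425873, -0.29110637307167053), (0.07924138009548187, 0.04976522922515869), 24.81487464904785) [ 0.41841646 -0.29006834  0.03999563]
bars [ 0.43392031 -0.28237302  0.04      ] desk z -0.0001727478134350137
[ 0.4444 -0.2522  0.04  ]
[ 0.4644 -0.2935  0.04  ]
[ 0.3921 -0.3301  0.04  ]
[ 0.3706 -0.2857  0.04  ]
plane n [-0.47849007  0.14392595  0.8662174 ] tilt 29.977991865243503 yaw -16.74086235836404 res 0.0006773587782722818
rail h 0.011017892727987148 frame xl [ 0.82950477 -0.24950833  0.49966731] yl [ 2.88043549e-01  9.57617311e-01 -1.38777878e-17]
width [0.0282 0.0283 0.0284 0.0285 0.0286 0.0287 0.0287 0.0288 0.0289 0.029
 0.0291 0.0292 0.0293 0.0285 0.0285 0.0286 0.0278 0.0279 0.028 ] slope deg -0.27827409196090813
rows 185 264
nose [ 0.58211921 -0.01129676  0.06603126]
cloud rail 2181 [[-0.0491 -0.0055  0.0091]
 [-0.0088  0.0079  0.011 ]
 [ 0.0245  0.0218  0.0135]]
dot px 33 388.6060606060606 252.5151515151515 W [ 0.49977255 -0.08561852  0.04041039] h 0.01541573956098594
mid line pts [ 0.56618543 -0.00646204  0.05873517] [0.52243581 0.00673794 0.03237507] c [ 0.56188681 -0.0138202   0.04488436]
258 0.0109 [0.5233 0.0065 0.0328]
260 0.0112 [0.5216 0.007  0.032 ]
262 0.0108 [0.5199 0.0075 0.0306]
264 0.0108 [0.5181 0.0081 0.0296]
266 0.0099 [0.5164 0.0085 0.0274]
268 0.0138 [0.5146 0.0092 0.0308]
270 0.0169 [0.5127 0.0098 0.0333]
272 0.0195 [0.511  0.0103 0.0352]
274 0.0198 [0.5093 0.0108 0.0346]
276 0.0198 [0.5075 0.0114 0.0335]
278 -0.0086 [ 5.057e-01  1.100e-02 -2.000e-04]
```

```bash
cat >> h.py <<'E'
YAW=-16.85; HOME=np.array([.5446,0.,.0580])
RL=(Ro.from_euler("z",YAW,degrees=True)*Ro.from_euler("y",-30,degrees=True)).as_matrix()
G=.064 # TCP above pack middle
def at(x,y=0,z=0,g=None): return HOME+RL@np.array([x,y,z+(G if g is None else g)])
def qf(yaw,tilt=0):
    return (Ro.from_quat(qd(yaw,tilt),scalar_first=True)*Ro.from_euler("z",180,degrees=True)).as_quat(scalar_first=True)
E
python3 - <<'E'
from h import *
from cell import env,kin
pk=np.array([.417,-.2907,0]); 
env.reach(pk+[0,0,.18],qf(25.3)); print(env.get_state()["qpos"].round(2))
for t in(0,10):
  for x in(.15,.1,.05,0):
    j=kin.inverse_kinematics(at(x,z=.02*(x>.1)),qf(YAW,30-t)); print(t,x,None if j is None else np.round(j,2))
env.movel(pk+[0,0,.084],.12); env.grip(.03,80); s=env.get_state(); print(s["opening"],s["gripper_force"],s["time"])
env.movel(pk+[0,0,.22],.2); snap("held"); s=env.get_state(); print(s["opening"],s["force"],s["time"])
E
```

```text
[-0.36  0.72  1.2   2.11 -0.86  0.94 -2.94]
0 0.15 [ 0.75  0.7  -1.19  2.01  1.43  0.86  0.05]
0 0.1 [ 0.47  0.54 -0.79  2.12  1.45  0.59 -0.14]
0 0.05 [-0.24  0.42  0.02  2.26  1.6   0.24 -0.48]
0 0 [ 0.55  0.65 -0.99  2.31  1.73  0.77 -0.48]
10 0.15 [ 0.75  0.72 -1.19  1.91  1.16  0.93  0.29]
10 0.1 [ 0.74  0.77 -1.19  2.01  1.28  0.91  0.14]
10 0.05 [ 0.74  0.76 -1.19  2.12  1.36  0.88  0.01]
10 0 [ 0.72  0.78 -1.19  2.21  1.46  0.88 -0.14]
0.04884251129406936 81.50937795639038 6.7
0.048727995049299457 [ 1.04829543  0.67040829 -3.23344291] 7.5833
```

View pics/held.png

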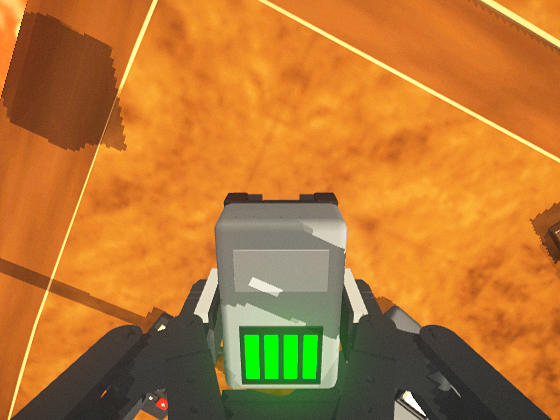

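```bash
python3 - <<'E'
from h import *
from cell import env,kin
z=np.load("held.npz"); s=env.get_state(); W=cloud(z["d"],z)
T=Ro.from_quat(s["orientation"],scalar_first=True).as_matrix(); L=(W-s["tcp_pos"])@T
w=L[205:388,215:350].reshape(-1,3); m=(w[:,2]>.030)&(w[:,2]<.060)&(abs(w[:,1])<.03); w=w[m]
print("pack in tool: rect",cv2.minAreaRect(w[:,:2].astype(np.float32)),"pct",np.percentile(w,[2,50,98],axis=0).round(4))
via=HOME+RL@[-.02,0,.24]
print(kin.inverse_kinematics(via,qf(YAW,30)))
env.reach(via,qf(YAW,30)); print("via",env.get_state()["qpos"].round(2),env.get_state()["time"])
try: env.movel(at(.13,0,.04),.2)
except env.PlanningError as e: print("PE",e)
s=env.get_state();print(s["qpos"].round(2),s["tcp_pos"]-at(.13,0,.04),s["time"]); snap("pre")
E
```

```text
pack in tool: rect ((0.0023565776646137238, 0.0014603827148675919), (0.07977432012557983, 0.05680820345878601), 0.3784765601158142) pct [[-0.0329 -0.0229  0.0389]
 [ 0.0104  0.0016  0.0448]
 [ 0.0416  0.0258  0.0555]]
NoneTraceback (most recent call last):
  File "<stdin>", line 9, in <module>
cell.PlanningError: the arm cannot take that pose within its joint ranges
```

```bash
python3 - <<'E'
from h import *
from cell import env,kin
for x,zz in((.0,.08),(.03,.08),(.06,.08),(.06,.05),(.1,.08),(.13,.04)):
  for t in(30,20,10):
    r=[]
    for k in range(1):
        j=kin.inverse_kinematics(at(x,0,zz),qf(YAW,t))
    print(x,zz,t,at(x,0,zz).round(3),None if j is None else np.round(j,2))
E
```

```text
0.0 0.08 30 [0.476 0.021 0.183] [ 0.38  0.32 -0.79  2.36  1.42  0.53 -0.33]
0.0 0.08 20 [0.476 0.021 0.183] [ 0.73  0.49 -1.18  2.26  1.15  0.73  0.02]
0.0 0.08 10 [0.476 0.021 0.183] [ 0.75  0.54 -1.18  2.17  0.89  0.81  0.28]
0.03 0.08 30 [0.501 0.013 0.198] [ 0.72  0.47 -1.18  2.29  1.42  0.73 -0.22]
0.03 0.08 20 [0.501 0.013 0.198] [ 0.75  0.5  -1.18  2.2   1.1   0.75  0.11]
0.03 0.08 10 [0.501 0.013 0.198] [ 0.76  0.55 -1.18  2.1   0.86  0.85  0.35]
0.06 0.08 30 [0.525 0.006 0.213] [ 0.74  0.48 -1.18  2.23  1.37  0.74 -0.12]
0.06 0.08 20 [0.525 0.006 0.213] [ 0.76  0.51 -1.18  2.13  1.06  0.78  0.19]
0.06 0.08 10 [0.525 0.006 0.213] [ 0.76  0.56 -1.18  2.04  0.84  0.89  0.41]
0.06 0.05 30 [0.54  0.001 0.187] [ 0.73  0.59 -1.18  2.22  1.48  0.8  -0.18]
0.06 0.05 20 [0.54  0.001 0.187] [ 0.75  0.61 -1.19  2.12  1.18  0.82  0.12]
0.06 0.05 10 [0.54  0.001 0.187] [ 0.75  0.65 -1.19  2.03  0.94  0.91  0.34]
0.1 0.08 30 [ 0.559 -0.004  0.233] [ 0.76  0.5  -1.18  2.14  1.3   0.75  0.01]
0.1 0.08 20 [ 0.559 -0.004  0.233] [ 0.77  0.53 -1.18  2.05  1.01  0.82  0.29]
0.1 0.08 10 [ 0.559 -0.004  0.233] [ 0.76  0.59 -1.18  1.95  0.82  0.95  0.47]
0.13 0.04 30 [ 0.603 -0.018  0.213] [ 0.75  0.63 -1.19  2.07  1.4   0.83  0.02]
0.13 0.04 20 [ 0.603 -0.018  0.213] [ 0.76  0.66 -1.19  1.97  1.12  0.89  0.27]
0.13 0.04 10 [ 0.603 -0.018  0.213] [ 0.75  0.71 -1.19  1.87  0.92  1.02  0.46]
```

```bash
python3 - <<'E'
from h import *
from cell import env,kin
def show(l): s=env.get_state(); print(l,s["qpos"].round(2),s["tcp_pos"].round(3),s["time"].__round__(2),s["opening"].__round__(4),s["force"].round(1))
env.reach([.42,-.16,.35],qf(0)); show("a")
env.reach([.44,.0,.33],qf(-10,10)); show("b")
j=kin.inverse_kinematics(at(.06,0,.11),qf(YAW,30)); print(None if j is None else j.round(2))
env.reach(at(.06,0,.11),qf(YAW,30)); show("c")
env.movel(at(.13,0,.04),.15); show("d"); snap("pre")
E
```

```text
a [ 1.31  0.21 -1.19  1.96  0.21  1.12  1.6 ] [ 0.42 -0.16  0.35] 11.33 0.0487 [ 0.2  0.3 -3. ]
b [ 1.11  0.11 -1.31  2.08  0.21  0.88  1.08] [0.44 0.   0.33] 12.03 0.0488 [-0.3 -0.6 -3.2]
[ 0.46  0.24 -0.81  2.25  1.09  0.52  0.06]
c [ 0.46  0.24 -0.81  2.25  1.09  0.52  0.06] [0.511 0.009 0.239] 12.99 0.0489 [-0.3  0.5 -3.6]
d [ 0.44  0.43 -0.73  2.08  1.2   0.55  0.09] [ 0.602 -0.017  0.213] 13.8 0.0489 [-0.3 -0.  -2.5]
```

View pics/pre.png

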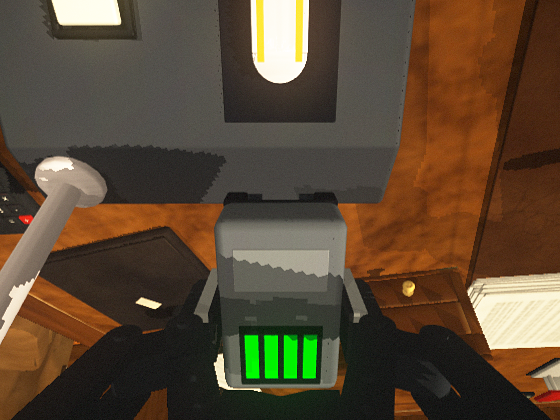

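The pack's leading end is centred at about u 281 and the rail nose at (280,82), so they are nearly in line. I'll measure the offset in the shoe frame.

```bash
python3 - <<'E'
from h import *
z=np.load("pre.npz"); W=cloud(z["d"],z); p=z["p"].astype(int)
from cell import env
s=env.get_state(); T=Ro.from_quat(s["orientation"],scalar_first=True).as_matrix()
X=(W-HOME)@RL   # shoe frame
# slope plane check
a=np.vstack([X[20:140,150:210].reshape(-1,3),X[20:120,345:385].reshape(-1,3)]); print("slope z",np.nanmedian(a,0),np.polyfit(a[:,0],a[:,2],1),np.polyfit(a[:,1],a[:,2],1))
P=X[205:388,200:360].reshape(-1,3); 
m=(abs(P[:,0]-.13)<.06)&(P[:,2]>.05)&(P[:,2]<.075)&(abs(P[:,1])<.03); P=P[m]
print("pack pct",np.percentile(P,[1,50,99],axis=0).round(4))
f=(P[:,2]>.057); print("top rect",np.percentile(P[f],[1,50,99],axis=0).round(4))
# leading half edges by image: grey columns at rows
for r in(225,240,255):
    k=np.nonzero((abs(X[r,:,2]-.06)<.012)&(abs(X[r,:,1])<.035))[0]; print(r,k.min(),k.max(),X[r,k.min()+1].round(4),X[r,k.max()-1].round(4),"mid",((X[r,k.min()]+X[r,k.max()])/2).round(4))
b=(X[...,2]>-.015)&(X[...,2]<-.006)&(abs(X[...,1])<.025); b[100:]=0
for r in(5,20,35,50,60):
    k=np.nonzero(b[r])[0]; print(r,k.min(),k.max(),((X[r,k.min()]+X[r,k.max()])/2).round(4),np.nanmedian(X[r,k],0).round(4))
v,u=np.nonzero(b); print("nose px row",v.max(),X[v.max(),int(u[v==v.max()].mean())])
E
```

```text
** On entry to DLASCL parameter number  4 had an illegal value
 ** On entry to DLASCL parameter number  4 had an illegal value
 ** On entry to DLASCL parameter number  4 had an illegal value
 ** On entry to DLASCL parameter number  4 had an illegal value
 ** On entry to DLASCL parameter number  5 had an illegal value
 ** On entry to DLASCL parameter number  4 had an illegal valueTraceback (most recent call last):
  File "<stdin>", line 7, in <module>
    c, resids, rank, s = lstsq(lhs, rhs, rcond)
                         ~~~~~^^^^^^^^^^^^^^^^^
    x, resids, rank, s = _umath_linalg.lstsq(a, b, rcond,
                         ~~~~~~~~~~~~~~~~~~~^^^^^^^^^^^^^
                                             signature=signature)
                                             ^^^^^^^^^^^^^^^^^^^^
    raise LinAlgError("SVD did not converge in Linear Least Squares")
numpy.linalg.LinAlgError: SVD did not converge in Linear Least Squares
```

```bash
python3 - <<'E'
from h import *
z=np.load("pre.npz"); W=cloud(z["d"],z)
X=(W-HOME)@RL
a=np.vstack([X[20:90,150:205].reshape(-1,3),X[20:90,345:385].reshape(-1,3)]); a=a[np.isfinite(a).all(1)]
print("slope z",np.median(a,0),np.polyfit(a[:,0],a[:,2],1),np.polyfit(a[:,1],a[:,2],1))
P=X[205:388,200:360].reshape(-1,3)
m=(abs(P[:,0]-.13)<.06)&(P[:,2]>.045)&(P[:,2]<.075)&(abs(P[:,1])<.03); P=P[m]
print("pack pct",np.percentile(P,[1,50,99],axis=0).round(4))
for r in(225,240,255):
    k=np.nonzero((abs(X[r,:,2]-.06)<.012)&(abs(X[r,:,1])<.035))[0]; print(r,k.min(),k.max(),"mid",((X[r,k.min()]+X[r,k.max()])/2).round(4),np.median(X[r,k],0).round(4))
b=(X[...,2]>-.015)&(X[...,2]<-.006)&(abs(X[...,1])<.025); b[100:]=0
for r in(5,20,35,50,60):
    k=np.nonzero(b[r])[0]; print(r,k.min(),k.max(),((X[r,k.min()]+X[r,k.max()])/2).round(4),np.median(X[r,k],0).round(4))
v,u=np.nonzero(b); print("nose",v.max(),X[v.max(),int(u[v==v.max()].mean())])
E
```

```text
slope z [ 0.02293641 -0.0434614  -0.02169513] [-0.00075855 -0.02167529] [ 0.0006976  -0.02168424]
pack pct [[ 0.0864 -0.0272  0.0472]
 [ 0.1176  0.0005  0.0602]
 [ 0.1628  0.0277  0.0727]]
225 215 345 mid [0.0892 0.0005 0.0575] [0.0885 0.0005 0.0594]
240 215 346 mid [0.0953 0.0008 0.0572] [0.094  0.0005 0.0602]
255 216 345 mid [0.1015 0.0008 0.0573] [0.1    0.0007 0.0604]
5 251 308 [ 0.0025  0.0002 -0.0114] [ 0.0027  0.0002 -0.0105]
20 251 308 [ 0.0089  0.0002 -0.0112] [ 0.009   0.0002 -0.0107]
35 251 307 [ 0.0156 -0.     -0.0104] [ 0.0155 -0.     -0.0105]
50 252 307 [ 0.0222  0.0002 -0.0108] [ 0.0222  0.0002 -0.0104]
60 253 306 [ 0.0266  0.0002 -0.0124] [ 0.0267 -0.0001 -0.0107]
nose 83 [ 3.74675777e-02 -7.71199852e-05 -1.12611173e-02]
```

```bash
python3 - <<'E'
from h import *
from cell import env
def show(l): s=env.get_state(); print(l,((s["tcp_pos"]-HOME)@RL-[0,0,G]).round(4),"F",(s["force"]@RL).round(1),"op",round(s["opening"],4),"t",round(s["time"],2),"j",s["qpos"].round(2))
y,zz=-.0002,.0012
env.movel(at(.105,y,zz),.1); show("entry")
for x,f in((.045,12),(.028,12)):
    r=env.movel(at(x,y,zz),.04,stop_force=f); show((x,r))
    if r: break
else:
    r=env.movel(at(-.006,y,zz),.03,stop_force=35); show(("home",r)); snap("home1")
E
```

```text
entry [0.1052 0.0002 0.0017] F [-0.8  0.1 -2.5] op 0.0483 t 14.46 j [ 0.38  0.5  -0.67  2.12  1.4   0.53 -0.11]
(0.045, False) [ 0.0453 -0.0002  0.0012] F [-2.4 -0.4 -2.2] op 0.0489 t 16.11 j [ 0.34  0.5  -0.67  2.24  1.6   0.54 -0.38]
(0.028, False) [ 0.0281 -0.0002  0.0012] F [-0.5 -0.2 -3.1] op 0.0487 t 16.68 j [ 0.33  0.51 -0.68  2.27  1.65  0.55 -0.45]
('home', False) [0.0007 0.0001 0.0015] F [14.  -1.3  4.3] op 0.0488 t 17.97 j [ 0.32  0.53 -0.7   2.33  1.76  0.6  -0.6 ]
```

```bash
python3 - <<'E'
from h import *
from cell import env
def show(l): s=env.get_state(); print(l,((s["tcp_pos"]-HOME)@RL-[0,0,G]).round(4),"F",(s["force"]@RL).round(1),"op",round(s["opening"],4),"t",round(s["time"],2))
env.dwell(.2); show("now")
r=env.movel(at(-.012,-.0002,.0012),.03,stop_force=30); show(("push",r)); env.dwell(.3); show("d"); snap("home2")
z=np.load("home2.npz"); X=(cloud(z["d"],z)-HOME)@RL
P=X[180:400,200:360].reshape(-1,3); m=(P[:,2]>.008)&(P[:,2]<.03)&(abs(P[:,1])<.03)&(abs(P[:,0])<.06); print(np.percentile(P[m],[1,50,99],axis=0).round(4))
E
```

```text
now [0.0007 0.     0.0015] F [14.5 -2.4  3.8] op 0.0487 t 18.22
('push', False) [-0.0001  0.0002  0.0017] F [25.5 -4.1  8.5] op 0.0487 t 18.57
d [-0.      0.0002  0.0017] F [24.9 -4.1  7.8] op 0.0488 t 18.87
[[-0.0416 -0.0268  0.0099]
 [-0.011   0.0006  0.0214]
 [ 0.0351  0.027   0.0278]]
```

View pics/home2.png

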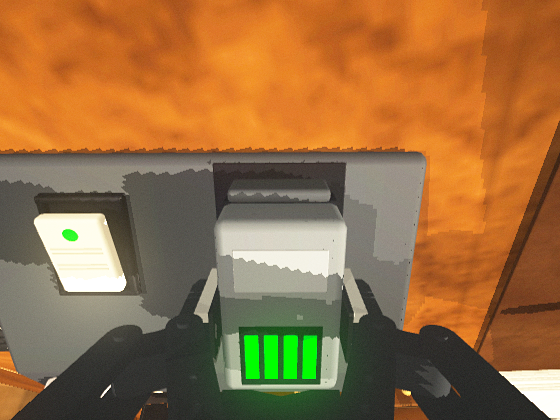

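```bash
python3 - <<'E'
from h import *
from cell import env
def show(l): s=env.get_state(); print(l,((s["tcp_pos"]-HOME)@RL-[0,0,G]).round(4),"F",(s["force"]@RL).round(1),"op",round(s["opening"],4),"t",round(s["time"],2))
env.movel(at(.003,-.0002,.0008),.05); show("tug")
env.movel(at(0,-.0002,.0008),.05); show("relax")
env.grip(.085); env.movel(at(0,0,.13),.2); show("up"); snap("after")
z=np.load("after.npz"); X=(cloud(z["d"],z)-HOME)@RL
m=(X[...,2]>.015)&(X[...,2]<.03)&(abs(X[...,1])<.03)&(abs(X[...,0])<.06); print(m.sum(),np.percentile(X[m],[.5,50,99.5],axis=0).round(4))
m=(X[...,2]>-.006)&(X[...,2]<.001)&(abs(X[...,1])<.018)&(X[...,0]<-.035)&(X[...,0]>-.06); print("stop top",m.sum(),np.percentile(X[m],[.5,50,99.5],axis=0).round(4) if m.any() else "")
p=z["p"].astype(int); g=(p[...,1]>p[...,0]+60)&(p[...,1]>p[...,2]+60)&(abs(X[...,1]+.095)<.03)&(X[...,2]<.01); v,u=np.nonzero(g); print("dot",len(u),u.mean(),v.mean(),np.median(X[v,u],0))
E
```

```text
tug [ 0.002  -0.0004  0.0007] F [-1.7  0.1 -2.5] op 0.0487 t 19.37
relax [ 0.0015 -0.0002  0.0008] F [ 5.5 -0.2 -0.3] op 0.0485 t 19.62
up [-0.     -0.0003  0.1298] F [-0.2  0.5 -1. ] op 0.0849 t 20.87
6301 [[-0.0407 -0.0244  0.0159]
 [-0.0054 -0.0001  0.0201]
 [ 0.0368  0.0249  0.0221]]
stop top 413 [[-0.0471 -0.0174 -0.0059]
 [-0.0438 -0.0001 -0.002 ]
 [-0.0407  0.0179  0.0009]]
dot 40 163.5 175.5 [-0.02485827 -0.09489784 -0.00615507]
```

View pics/after.png

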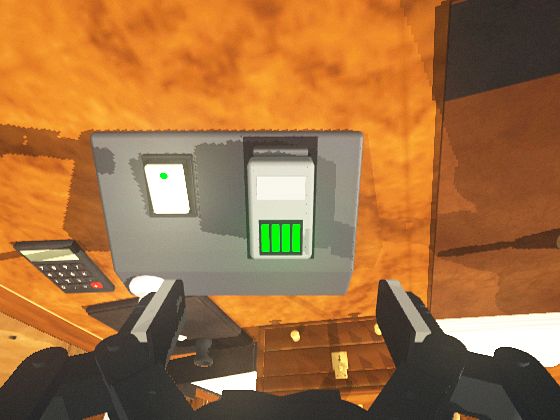

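```bash
python3 - <<'E'
from h import *
from cell import env
def show(l): s=env.get_state(); print(l,((s["tcp_pos"]-HOME)@RL-[0,0,.073]).round(4),"F",(s["force"]@RL).round(1),"op",round(s["opening"],4),"t",round(s["time"],2),s["qpos"].round(2))
env.grip(0,40); show("shut")
env.movel(at(.075,0,.06,.073),.2); env.movel(at(.075,0,.002,.073),.15); show("behind")
r=env.movel(at(.04,0,.002,.073),.05,stop_force=6); show(("touch",r))
r=env.movel(at(.035,0,.002,.073),.03,stop_force=22); show(("push",r)); env.dwell(.2); show("hold")
env.movel(at(.075,0,.002,.073),.15); env.movel(at(.06,0,.09,.073),.25); show("up")
E
```

```text
shut [ 0.    -0.     0.121] F [-0.6  0.8 -0.2] op 0.0001 t 21.68 [ 0.39  0.16 -0.81  2.37  1.13  0.49 -0.09]
behind [0.0743 0.0004 0.0028] F [ 0.1  0.2 -0.1] op 0.0003 t 22.85 [ 0.35  0.47 -0.66  2.19  1.46  0.51 -0.21]
('touch', True) [0.0512 0.0002 0.0028] F [2.6 0.4 1.5] op 0.0001 t 23.38 [ 0.33  0.47 -0.66  2.23  1.54  0.52 -0.33]
('push', True) [0.0505 0.0003 0.0029] F [2.8 1.  1.1] op 0.0 t 23.74 [ 0.33  0.47 -0.66  2.24  1.58  0.53 -0.37]
hold [0.0506 0.0003 0.0027] F [ 1.9 -0.2  1.8] op -0.0004 t 23.94 [ 0.33  0.47 -0.66  2.24  1.58  0.53 -0.37]
up [ 0.0593 -0.0004  0.0901] F [1.7 0.4 1. ] op -0.0001 t 24.77 [ 0.4   0.26 -0.75  2.26  1.17  0.51 -0.02]
```

```bash
python3 - <<'E'
from h import *
from cell import env
def show(l): s=env.get_state(); print(l,((s["tcp_pos"]-HOME)@RL-[0,0,.073]).round(4),"F",(s["force"]@RL).round(1),"t",round(s["time"],2),s["qpos"].round(2))
x,y=-.0225,-.095
env.movel(at(-.02,-.03,.09,.073),.2); env.movel(at(x,y,.03,.073),.2); show("above")
r=env.movel(at(x,y,-.001,.073),.1,stop_force=5); show(r)
r=env.movel(at(x,y,-.014,.073),.02,stop_force=16); show(("press",r)); env.dwell(.2); show("d")
env.movel(at(x,y,.03,.073),.15); env.movel(at(-.02,-.03,.13,.073),.25); show("up"); snap("rock")
z=np.load("rock.npz"); X=(cloud(z["d"],z)-HOME)@RL; p=z["p"].astype(int)
g=(p[...,1]>p[...,0]+60)&(p[...,1]>p[...,2]+60)&(abs(X[...,1]+.095)<.03)&(X[...,2]<.01); v,u=np.nonzero(g); print("dot",len(u),u.mean(),v.mean(),np.median(X[v,u],0))
m=(X[...,2]>.015)&(X[...,2]<.03)&(abs(X[...,1])<.03)&(abs(X[...,0])<.06); print(m.sum(),np.percentile(X[m],[.5,50,99.5],axis=0).round(4))
E
```

```text
Traceback (most recent call last):
cell.PlanningError: the arm cannot follow that straight line within its joint ranges
```

```bash
python3 - <<'E'
from h import *
from cell import env,kin
s=env.get_state();print(s["tcp_pos"],s["time"],s["qpos"].round(2))
def tcp(x,y,z,t):  # fingertip at shoe-frame point, tool tilt t
    R=Ro.from_quat(qf(YAW,t),scalar_first=True).as_matrix(); return HOME+RL@np.array([x,y,z])-R[:,2]*.073
for t in(30,24,18):
  for n,q in(("f",qf),("d",qd)):
    for z in(.03,-.01):
      j=kin.inverse_kinematics(tcp(-.0225,-.095,z,t),q(YAW,t)); print(t,n,z,tcp(-.0225,-.095,z,t).round(3),None if j is None else j.round(2))
E
```

```text
[0.51559503 0.00832419 0.22886582] 24.7667 [ 0.4   0.26 -0.75  2.26  1.17  0.51 -0.02]
30 f 0.03 [ 0.449 -0.07   0.136] None
30 f -0.01 [ 0.468 -0.076  0.101] [ 0.45  0.49 -0.59  2.43  2.06  0.47 -0.73]
30 d 0.03 [ 0.449 -0.07   0.136] None
30 d -0.01 [ 0.468 -0.076  0.101] None
24 f 0.03 [ 0.456 -0.072  0.139] [ 0.49  0.36 -0.61  2.39  1.45  0.35 -0.15]
24 f -0.01 [ 0.475 -0.078  0.105] [ 0.46  0.47 -0.57  2.36  1.68  0.37 -0.34]
24 d 0.03 [ 0.456 -0.072  0.139] None
24 d -0.01 [ 0.475 -0.078  0.105] [ 0.12  0.42 -0.18  2.38  1.83  0.21  2.6 ]
18 f 0.03 [ 0.462 -0.074  0.142] [ 0.58  0.39 -0.69  2.31  1.04  0.4   0.29]
18 f -0.01 [ 0.482 -0.08   0.108] [ 0.52  0.48 -0.63  2.29  1.23  0.39  0.13]
18 d 0.03 [ 0.462 -0.074  0.142] [ 0.37  0.34 -0.45  2.32  0.9   0.32 -2.73]
18 d -0.01 [ 0.482 -0.08   0.108] [ 0.31  0.44 -0.37  2.3   1.11  0.28 -2.93]
```

```bash
cat > r.py <<'E'
from h import *
from cell import env,kin
def tcp(x,y,z,t):
    R=Ro.from_quat(qf(YAW,t),scalar_first=True).as_matrix(); return HOME+RL@np.array([x,y,z])-R[:,2]*.073
def tip(t): 
    s=env.get_state(); R=Ro.from_quat(s["orientation"],scalar_first=True).as_matrix(); return (s["tcp_pos"]+R[:,2]*.073-HOME)@RL
def show(l): s=env.get_state(); print(l,tip(0).round(4),"F",(s["force"]@RL).round(1),"t",round(s["time"],2),s["qpos"].round(2))
def look(n):
    snap(n); z=np.load(n+".npz"); X=(cloud(z["d"],z)-HOME)@RL; p=z["p"].astype(int)
    g=(p[...,1]>p[...,0]+60)&(p[...,1]>p[...,2]+60)&(abs(X[...,1]+.095)<.03)&(X[...,2]<.01); v,u=np.nonzero(g); print("dot",len(u),np.median(X[v,u],0) if len(u) else "")
    m=(X[...,2]>.015)&(X[...,2]<.03)&(abs(X[...,1])<.03)&(abs(X[...,0])<.06); print("pack",m.sum(),np.percentile(X[m],[.5,50,99.5],axis=0).round(4) if m.any() else "")
E
python3 - <<'E'
from r import *
x,y,t=-.033,-.095,16
for z in(.06,.02,-.014): print(z,kin.inverse_kinematics(tcp(x,y,z,t),qf(YAW,t)))
env.reach(tcp(0,-.06,.08,t),qf(YAW,t)); show("via")
env.reach(tcp(x,y,.02,t),qf(YAW,t)); show("above")
r=env.movel(tcp(x,y,0,t),.1,stop_force=6); show(r)
if not r:
    r=env.movel(tcp(x,y,-.015,t),.02,stop_force=15); show(("press",r)); env.dwell(.2); show("d")
    env.movel(tcp(x,y,.02,t),.15); env.reach(tcp(0,-.06,.09,t),qf(YAW,t)); show("up"); look("rock")
E
```

```text
0.06 [ 0.63341977  0.32512273 -0.75309906  2.31972465  0.82326464  0.43869362
  0.482906  ]
0.02 [ 0.57344191  0.42418775 -0.68727119  2.30073673  1.02237519  0.41678016
  0.31116399]
-0.014 [ 0.53293466  0.50447506 -0.63705379  2.27807426  1.17716765  0.40444026
  0.18116841]
via [-0.0003 -0.0601  0.0792] F [-0.   0.  -0.2] t 25.38 [ 0.59  0.3  -0.78  2.24  0.68  0.53  0.56]
above [-0.0333 -0.0936  0.02  ] F [ 0.8  1.8 -0.1] t 25.79 [ 0.5   0.4  -0.6   2.3   0.97  0.38  0.35]
False [-0.0315 -0.0936  0.0007] F [-0.2  0.   0.3] t 26.14 [ 0.46  0.44 -0.55  2.29  1.05  0.36  0.28]
('press', True) [-0.0334 -0.0951 -0.0115] F [ 2.5 -0.4 17.5] t 26.74 [ 0.43  0.47 -0.52  2.29  1.1   0.35  0.23]
d [-0.0335 -0.0951 -0.0115] F [ 2.2 -0.8 15. ] t 26.94 [ 0.43  0.47 -0.52  2.29  1.1   0.35  0.23]
up [ 0.001  -0.0599  0.0898] F [-1.9 -0.2 -0.3] t 27.73 [ 0.61  0.27 -0.8   2.24  0.64  0.54  0.6 ]
dot 45 [-0.02770877 -0.09533975 -0.01212387]
pack 8066 [[-0.0407 -0.0246  0.0157]
 [-0.0026 -0.0008  0.02  ]
 [ 0.0372  0.0241  0.022 ]]
```

View pics/rock.png

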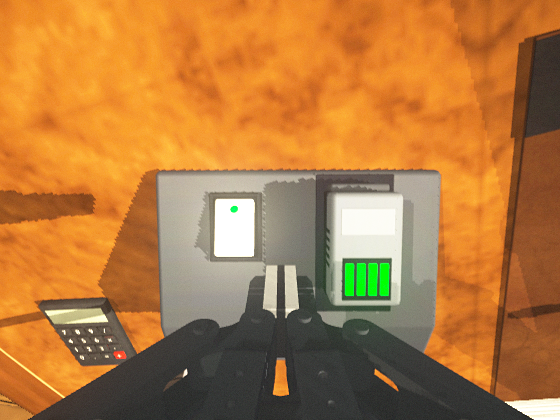

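The green dot has dropped 6 mm, so the rocker is fully on. The pack is still against the stop, its leading end at −40.7 mm, and the robot is clear of everything. Handing in.

```bash
python3 -c "
from cell import job
print(job.job_done())"
```

```text
the job is handed in; nothing more can be done
None
```

The charged pack is on the lamp's rail, fully home against the stop; it stayed there after release and a second push. The rocker is snapped to on, and I handed the job in at about 28 s. I did not see the catch roller or the LED light directly.

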